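# Slide the findings tin into its freshly glued slot

### The arm

A 7-joint arm with a two-finger parallel gripper is mounted at the origin on the work surface. World frame = base frame: x ahead of the robot, y to its left, z up, the work surface at z = 0. Lengths are in mm, angles in rad, forces in N, time in s.
With the tool pointing down it reaches from about 400 to 875 mm from the base axis. Payload 6.5 kg.
Tool frame: the origin (TCP) lies between the finger pads; the fingertips stand 11 mm ahead of it and the grasp point (between the pads) lies 8 mm behind it (robot.tips_ahead is the distance from the TCP to the fingertips, in mm); z points along the fingers, y is the line along which they close (so a half turn about z gives the same grasp; the last joint's range is limited). The gripper opens to 85 mm and grips with 20 to 120 N. Pads are 22 mm wide; open, the fingers measure 114 mm over their backs; the gripper's body (76 mm by 85 mm) begins 54 mm behind the grasp point. The pads swing forward as they close: fully open they stand 13 mm farther back than shut.
Start: joints at [-1.278, 0.536, -0.004, 1.538, 0.003, 1.067, -0.071], TCP at [228.243, 608.601, 242.29] pointing down, gripper open.
Joint ranges: [-2.7, 2.7], [-0.37, 2.16], [-1.27, 1.26], [0.24, 2.4], [-1.31, 4.45], [0.19, 1.91], [-2.76, 2.76]. Speed limits (rad/s): [2.39, 2.39, 3.14, 3.14, 3.14, 3.14, 3.14].

### API

Orientations are given as a unit quaternion [x, y, z, w].
In Python, from rig import robot gives the robot as it stands.
- The arm moves only by the tool drive_tool, never from a script. Its arguments are lists of equal length, an entry for each row: "translation": the shift along the tool's x, y, z in mm, a list of three; "rot": the turn, a rotation vector about the tool's x, y, z in rad, a list of three; "claw": the finger opening in mm, from 0 to 85.4. In form: {"translation": [[x, y, z], ...], "rot": [[rx, ry, rz], ...], "claw": [claw, ...]}. A call has 1 to 20 rows; each row is the pose to reach, as a shift and turn from the pose commanded when the call began, along the tool's axes at that moment; what a row does not reach only later rows make up. A row lasts 1/8 s, in which the tool goes at most 62.5 mm and 10.7 degrees, less where a joint would pass 70% of its speed; a pose out of reach is approached as far as the arm can. A call with a gripper value outside its range is refused whole. The fingers move at their own pace and stop on an object; "squeeze" is the grip in N (left out, the last holds). Time passes only in rows, so rows that repeat a pose let the fingers close. It gives the time, the measured TCP pose, the force, the opening and the grip force at its end, in the units of the state.
- robot.get_state(): the state, without advancing time (a new reading comes with each control period).
- robot.grab_frame(name): name is "scene" or "top" or "wrist"; returns a dict with "image" (420x560x3 uint8, red, green, blue), "range_z" (420x560 float32, mm along the optical axis (not along the pixel's ray), 0 where there is no reading), "fx", "fy", "cx", "cy" (pixels), "rvec" (rotation vector, rad) and "tvec" (3), from world to camera coordinates, as OpenCV has them. Camera axes: x right, y down, z forward; pixel columns grow to the right and rows downward; lengths in mm; the calibration is good to about 2 mm. A picture is of the moment at which its call begins.
- robot.finish_job(): hands the job in; it is judged then, once.
Trained networks look in a picture, given as the dict that the camera call returned (one of the last four; its "shot" number tells which), for a name from the list of things; names that differ only in an ending like _2 or _b are one class to them, and where a whole thing is asked for, a point or a joint stands for the part that bears it (a point fixed in the world has none). Each returns a list of dicts, best first, with "conf" (0 to 1); they miss things now and then, are a little off and sometimes report something else, mostly with a low value. They report only what shows in the picture. A call takes as long as a camera call. They do not tell look-alikes from the thing itself.
- robot.boxes_of(picture, label): "extent" ([left, top, right, bottom] in pixels, round what is visible of it).
- robot.spot_point(picture, label): "xy" ([column, row] in pixels: a listed point, or the origin of a listed thing).
The state is a dict: "t": time; "q": joint angles; "joint_velocities": joint speeds; "effort": joint torques, N m; "tool_pos": TCP position; "tool_rot": TCP orientation; "wrist_force": force on the tool from outside, world axes, zero at the start; "wrist_torque": the same for the moment, N m; "gripper_width": finger opening in mm; "finger_force": force on a finger pad.
Only numpy, scipy, OpenCV 4.12 (cv2) and the standard library are available. Lean on these libraries where they do the work, as an engineer would, in place of code of your own. Each camera call takes 0.05 s, during which the arm holds its last target. There are 200 camera calls.

### The job

The two low wooden rails of the new storage slot on the jeweller's bench have just been glued, so nothing may touch them. Line the metal tin up with the lane and push it gently along the board between the rails, touching neither, until it is fully home and straight against the upright stop at the far end, then leave it there. Only push it with the fingers: do not pinch, lift or tip it, and leave the jar, cup and steel block alone.

Things in the scene. Friction and masses are not known exactly. Their poses are not given: they have to be found in the camera images.
- tin: closed metal tin, flat-sided, 80 mm long (x), 60 wide (y), 46 high, about 0.25 kg, loose on the board before the mouth, up to about 20 mm off the lane's middle and 0.2 rad askew. Origin: centre of its underside; x points down the lane, z up. Slides under 1 to 2 N, stops when no longer pushed
- slot: storage slot fixed to the bench: plywood board 300 (x) x 150 (y) x 8 mm thick. Origin: centre of its underside; x points down the lane to the stop, z up; lane's middle y = 0. Lane 88 mm wide between the rails (14 mm free each side of a centred tin), rails from x = -20 (mouth) to 130 mm; bare board before the mouth. The tin is home with its origin at x = 90 mm, y = 0, z = 8 mm
- rail_left: left (+y) guide rail of brown wood, fixed on the board, 150 mm long, 12 mm wide, 12 mm high, so its top is 20 mm above the bench (the tin stands 34 mm above it). Origin: centre of its underside; x along the rail. Must not be touched
- rail_right: right (-y) guide rail, the same as the left. Must not be touched
- stop: dark wooden cross-piece fixed at the lane's far end, 16 mm thick (x), 112 mm wide (y), 30 mm high, standing on the board; its near face, 8 mm before its origin, is at x = 130 mm of the slot. Origin: centre of its underside. The tin may touch it
- jar: clear screw-lid jar, 54 mm across, 65 mm high, loose beside the slot. Origin: centre of its underside. Leave alone
- cup: dark open steel cup, 60 mm across the rim, 70 mm high, loose beside the slot. Origin: centre of its underside. Leave alone
- block: square steel bench block 64 x 64 x 22 mm, loose beside the slot. Origin: centre of its underside. Leave alone
Mind the look-alikes: they are no part of the job. What is shaped like the tin but blue, green or red is not meant.

How it is judged (in metres and radians):
On the way:
1. the tin stands in the lane's mouth, flat on the board, between the rails (x of tin in the frame of slot above -0.02 m and y of tin in the frame of slot between -0.014 and 0.014 m and z of tin in the frame of slot below 0.012 m), for 0.1 s.
At the end, for the whole second after the job is handed in: Tin at rest flat on the board between the rails, within 6 mm of the stop and 0.1 rad of straight; no rail ever touched (0.3 N); tin never raised over 6 mm, tipped over 0.15 rad or pressed over 30 N; jar, cup, block upright and within 15 mm of their starts (x of tin in the frame of slot between 0.084 and 0.093 m and y of tin in the frame of slot between -0.013 and 0.013 m and z of tin in the frame of slot between 0.005 and 0.011 m and angle between the x axis of tin and the x axis of slot, either way round below 0.1 rad and angle between tin's own z axis and vertical below 0.05 rad and linear speed of tin below 0.01 m/s and angle between each of jar, cup, block's own z axis and vertical below 0.3 rad and distance of each of jar, cup, block from where it was at the start of the episode below 0.015 m).
It fails at once if a glued rail was touched, by the tin, the robot or anything else (contact force between any of rail_left, rail_right and anything else above 0.3 N).
It fails at once if the tin was lifted or tipped instead of slid along the board (z of tin in the frame of slot above 0.014 m or angle between tin's own z axis and vertical above 0.15 rad).
It fails at once if the tin was pinched between the fingers (x of the grasp point in the frame of tin between -0.036 and 0.036 m and y of the grasp point in the frame of tin between -0.026 and 0.026 m and z of the grasp point in the frame of tin below 0.06 m and contact force between the fingers and tin above 4.5 N).
It fails at once if the tin was shoved hard (contact force between the fingers and tin above 30 N).
It fails at once if the jar, the cup or the steel block was moved or tipped (distance of any of jar, cup, block from where it was at the start of the episode above 0.015 m or angle between any of jar, cup, block's own z axis and vertical above 0.3 rad).
It also fails if it takes over 64 s, if anything falls off the work surface, if the arm or the gripper's body presses on something with over 40 N, if the wrist force passes 120 N, or if a joint passes its speed limit or range.

## Working session

There is one attempt and no reset: what is moved stays moved. The work goes in short steps, Python scripts to look and compute and a tool call to move; the robot and the scene stay as the last step left them, time stands still between calls to the robot, and variables do not carry over. Pictures are saved under pics/ and viewed, at most 10 in all, crops included, and the job is handed in when it is done.

Besides the shell and the picture viewer there is one more tool, called after ">>>" as name(argument=value, ...) on one line, values as JSON. drive_tool: Moves the arm, as the interface text tells. Its arguments: {"type":"object","properties":{"translation":{"type":"array"},"rot":{"type":"array"},"claw":{"type":"array"},"squeeze":{"type":"number"}},"required":["translation","rot","claw"]}

```bash
mkdir -p pics; cat > h.py <<'E'
from rig import robot
import numpy as np, cv2
from scipy.spatial.transform import Rotation as R
def cloud(f):
    d=f["range_z"].astype(float); v,u=np.indices(d.shape)
    P=np.stack([(u-f["cx"])/f["fx"]*d,(v-f["cy"])/f["fy"]*d,d],-1)
    M=cv2.Rodrigues(np.array(f["rvec"],float))[0]
    W=(P-np.array(f["tvec"],float).ravel())@M
    W[d<=0]=np.nan
    return W
E
python3 - <<'E'
from h import *
f=robot.grab_frame("top"); cv2.imwrite("pics/top0.png",f["image"][:,:,::-1])
W=cloud(f); np.save("top0.npy",W)
for n in ["tin","slot","rail_left","rail_right","stop","jar","cup","block"]:
    for r in robot.boxes_of(f,n)[:3]:
        l,t,rr,b=r["extent"]; p=W[int((t+b)/2),int((l+rr)/2)]
        print(n,round(r["conf"],2),np.round(r["extent"]),np.round(p))
s=robot.get_state(); print(s["tool_pos"],s["tool_rot"],s["t"])
E
```

```text
tin 0.78 [411. 279. 470. 326.] [ 347. -220.   48.]
tin 0.66 [184. 307. 239. 361.] [316. 180.  48.]
tin 0.57 [311. 213. 355. 270.] [464. -39.  54.]
slot 0.63 [257. 125. 375. 288.] [540. -19.   9.]
slot 0.59 [383. 134. 427. 178.] [ 629. -195.   23.]
rail_left 0.67 [270. 146. 294. 220.] [585.  43.  21.]
rail_left 0.67 [272. 124. 328. 144.] [675.   4.  40.]
rail_right 0.74 [322. 134. 348. 207.] [607. -57.  18.]
stop 0.78 [271. 126. 330. 143.] [675.   4.  40.]
stop 0.26 [259. 127. 374. 286.] [540. -19.   9.]
jar 0.84 [201. 219. 232. 249.] [485. 165.  63.]
jar 0.17 [190. 153. 226. 191.] [623. 187.   3.]
cup 0.79 [193. 149. 225. 191.] [622. 182.   9.]
block 0.97 [380. 134. 427. 176.] [ 630. -192.   20.]
block 0.6 [268. 126. 330. 147.] [672.   6.  36.]
block 0.45 [310. 215. 356. 271.] [462. -41.  55.]
[228.22904801 608.54723292 242.21233351] [ 1.78429627e-01  9.83952672e-01 -8.87605782e-05  5.63442319e-06] 0.45
```

View pics/top0.png

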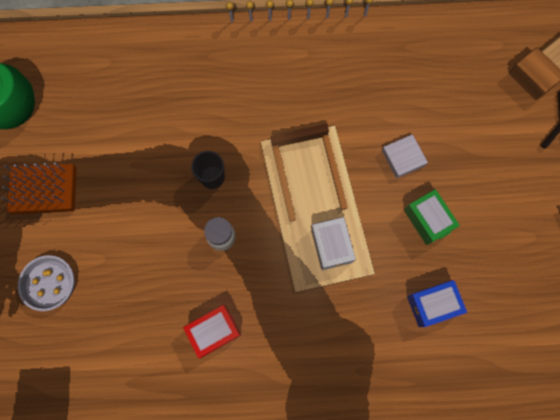

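The top view shows the grey tin at about (334,243) on the board, the lane running up to the stop at (300,133), and the rails at (284,190) and (336,172). The look-alikes, block, jar and cup all stand clear of it. Next I'll measure the geometry.

```bash
cat >> h.py <<'E'
def rect(P):
    (c,s,a)=cv2.minAreaRect(P[:,:2].astype(np.float32)); a=np.deg2rad(a)
    if s[0]<s[1]: a+=np.pi/2; s=s[::-1]
    a=(a+np.pi/2)%np.pi-np.pi/2
    return np.round(c,1),np.round(s,1),round(a,4)
def trim(P):
    k=(np.abs(P-np.median(P,0))<200).all(1); return P[k]
def reg(W,x0,x1,y0,y1,z0,z1):
    return ((W[...,0]>x0)&(W[...,0]<x1)&(W[...,1]>y0)&(W[...,1]<y1)&(W[...,2]>z0)&(W[...,2]<z1))
def big(m):
    m=cv2.morphologyEx(m.astype(np.uint8),cv2.MORPH_OPEN,np.ones((2,2)))
    n,l,s,c=cv2.connectedComponentsWithStats(m); k=1+np.argmax(s[1:,4]); return l==k
E
python3 - <<'E'
from h import *
W=np.load("top0.npy")
I=cv2.imread("pics/top0.png")
tin=big(reg(W,380,540,-110,40,44,65)); print("tin",rect(W[tin]),np.median(W[tin][:,2]))
st=big(reg(W,630,720,-90,90,30,50)); print("stop",rect(W[st]),np.median(W[st][:,2]))
for n,y0,y1 in (("L",5,80),("R",-100,-20)):
    m=big(reg(W,520,660,y0,y1,15,26)); P=W[m]; print(n,rect(P),m.sum(),np.median(P[:,2]))
b=big(reg(W,380,720,-140,110,5,12)|reg(W,380,720,-140,110,12,70)); print("board",rect(W[b]),b.sum())
print("noise",np.nanstd(W[230:250,480:500,2]),np.nanmean(W[230:250,480:500,2]), W[240,300]-W[240,301])
# stop line / rail direction by fitLine
for n,y0,y1 in (("L",5,80),("R",-100,-20)):
    P=W[big(reg(W,520,660,y0,y1,15,26))][:,:2].astype(np.float32)
    vx,vy,x,y=cv2.fitLine(P,cv2.DIST_HUBER,0,.01,.01).ravel(); print(n,np.arctan2(vy,vx)%np.pi,x,y)
f=robot.grab_frame("scene"); cv2.imwrite("pics/scene0.png",f["image"][:,:,::-1])
W=cloud(f); np.save("scene0.npy",W)
tin=big(reg(W,380,540,-110,40,44,65)); print("tin",rect(W[tin]),np.median(W[tin][:,2]))
st=big(reg(W,630,720,-90,90,30,50)); print("stop",rect(W[st]))
E
```

```text
tin (array([466.8, -45.4]), array([83.9, 69. ]), np.float64(0.2064)) nan
stop (array([6.787e+02, 3.000e-01]), array([120.7,  23.1]), np.float64(-1.3057)) nan
L (array([588.8,  39.4]), array([143.7,  13.5]), np.float64(0.1725)) 469 20.033314663772607
R (array([nan, nan]), array([0., 0.]), np.float64(0.0)) 438 nan
board (array([nan, nan]), array([0., 0.]), np.float64(0.0)) 11976
noise 1.656182316759478 0.09712722614029999 [0.08993353 1.86723999 0.04311461]
L 0.16739811 587.2764 39.50221
R 0.0 0.0 0.0
tin (array([437.6, -41.2]), array([129.5,  66.6]), np.float64(0.1716)) nan
stop (array([677.4,  10.3]), array([119.4,  25.9]), np.float64(-1.2752))
```

View pics/scene0.png

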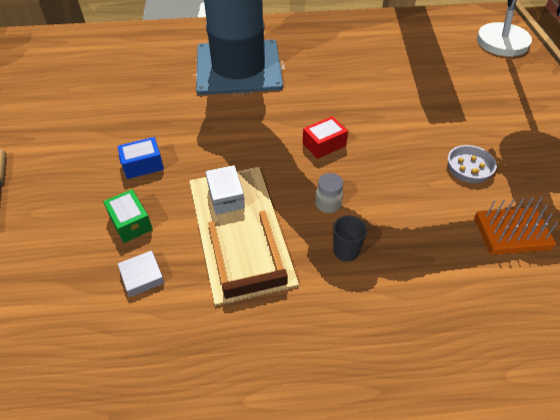

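>>> drive_tool(translation=[[-475,-492,-108],[-475,-492,-108],[-475,-492,-108],[-475,-492,-108],[-475,-492,-108],[-475,-492,-108],[-475,-492,-108],[-475,-492,-108],[-475,-492,-108],[-475,-492,-108],[-475,-492,-108],[-475,-492,-108],[-475,-492,-108],[-475,-492,-108],[-475,-492,-108]], rot=[[0,0,1.037],[0,0,1.037],[0,0,1.037],[0,0,1.037],[0,0,1.037],[0,0,1.037],[0,0,1.037],[0,0,1.037],[0,0,1.037],[0,0,1.037],[0,0,1.037],[0,0,1.037],[0,0,1.037],[0,0,1.037],[0,0,1.037]], claw=[26,26,26,26,26,26,26,26,26,26,26,26,26,26,26])

```text
t: 2.38
tool_pos: [499.9, -17.4, 350.1]
tool_rot: [0.642, 0.767, 0.0, -0.0]
wrist_force: [-1.1, -0.0, -0.2]
gripper_width: 26.4
finger_force: 0.0
```

```bash
python3 - <<'E'
from h import *
f=robot.grab_frame("wrist"); cv2.imwrite("pics/w1.png",f["image"][:,:,::-1])
W=cloud(f); np.save("w1.npy",W)
C=-cv2.Rodrigues(np.array(f["rvec"],float))[0].T@np.ravel(f["tvec"]); print("cam",C)
s=robot.get_state(); print(s["tool_pos"],s["tool_rot"],s["q"],s["gripper_width"])
print("noise",np.nanstd(W[200:210,100:110,2]))
E
```

```text
cam [487.31221295  47.66944553 481.13123611]
[499.99192995 -17.7058624  350.16724614] [ 6.41817668e-01  7.66857241e-01  3.16757512e-05 -2.27147089e-04] [-0.57151867  0.18149102  0.59984635  1.81852283 -0.1110062   1.17525533
  0.24065226] 26.35101267369294
noise 0.8724954909520396
```

View pics/w1.png

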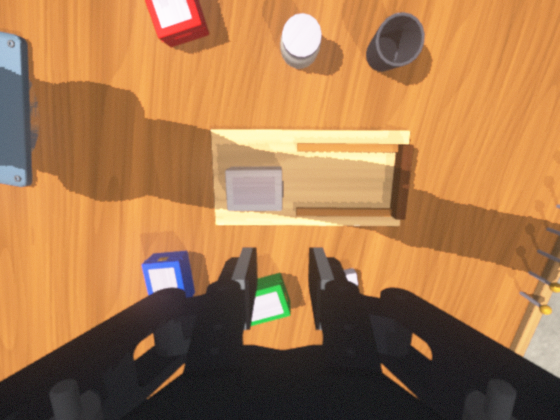

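The wrist view shows the whole slot: tin at (254,190) just before the mouth, shifted to the right (-y) side, rails at rows 147 and 211, and the stop at column 402.

```bash
python3 - <<'E'
from h import *
W=np.load("w1.npy"); I=cv2.imread("pics/w1.png")
W[np.isnan(W)]=-999
def ln(P):
    vx,vy,x,y=cv2.fitLine(P[:,:2].astype(np.float32),cv2.DIST_HUBER,0,.01,.01).ravel()
    a=np.arctan2(vy,vx); a=(a+np.pi/2)%np.pi-np.pi/2; return a,np.array([x,y])
th=0.17
for it in range(2):
    L=W[big(reg(W,520,660,10,80,15,26))]; Rr=W[big(reg(W,520,665,-95,-20,15,26))]
    a1,c1=ln(L);a2,c2=ln(Rr)
print("rails",a1,c1,rect(L),a2,c2,rect(Rr),np.median(L[:,2]),np.median(Rr[:,2]))
tm=big(reg(W,380,560,-110,40,46,62)); T=W[tm]; print("tin",rect(T),np.median(T[:,2]),tm.sum())
S=W[big(reg(W,640,720,-70,90,32,48))]; print("stop",rect(S),ln(S)[0],np.median(S[:,2]))
bm=big(reg(W,360,740,-140,120,4.5,70)); print("board",rect(W[bm]),bm.sum())
th=(a1+a2)/2; d=np.array([np.cos(th),np.sin(th)]); n=np.array([-d[1],d[0]])
for k,P in (("L",L),("R",Rr),("tin",T),("stop",S),("board",W[bm])):
    x=P[:,:2]@d; y=P[:,:2]@n; print(k,"x",np.percentile(x,[1,5,95,99]).round(1),"y",np.percentile(y,[1,5,50,95,99]).round(1))
print(th)
E
```

```text
rails 0.19296205 [591.16455   39.798504] (array([-184.2, -448.3]), array([1965.9,   64. ]), np.float64(0.5618)) 0.2058649 [600.3869   -59.758034] (array([-178.4, -500.6]), array([1919.1,   61.1]), np.float64(0.514)) 19.2103914390562 19.316589347785325
tin (array([-259.1, -491.2]), array([1792.3,   93.4]), np.float64(0.5494)) 53.780168029287125 2286
stop (array([-124.4, -515.5]), array([1995. ,  122.8]), np.float64(0.5665)) -1.4272382 37.17839237371183
board (array([-182.3, -417. ]), array([1991.4,  239.7]), np.float64(0.4994)) 18519
L x [518.1 522.6 651.5 657.3] y [-85.3 -84.4 -78.  -72.6 -71.6]
R x [506.9 511.7 637.1 642.6] y [-188.7 -187.6 -177.5 -171.4 -169.5]
tin x [405.4 408.7 481.  484.1] y [-174.8 -160.2 -132.3 -106.  -103.6]
stop x [655.7 656.9 688.1 689.7] y [-196.9 -180.5 -127.9  -79.6  -75.4]
board x [379.9 392.1 659.7 671.7] y [-202.6 -193.6 -120.1  -58.5  -52. ]
0.19941348
```

```bash
python3 - <<'E'
import re
s=open("h.py").read().replace("return l==k","return (l==k)&m0").replace("def big(m):\n","def big(m):\n    m0=m\n"); open("h.py","w").write(s)
E
cat > meas.py <<'E'
from h import *
def run(W,guess=None):
    W=W.copy(); W[np.isnan(W)]=-999
    out={}
    L=W[big(reg(W,500,680,-5,80,15,26))]; Rr=W[big(reg(W,500,680,-100,-20,15,26))]
    S=W[big(reg(W,640,720,-70,90,32,48))]
    B=W[big(reg(W,360,740,-140,120,4.5,11))]
    T=W[big(reg(W,380,680,-110,40,46,62))]
    for k,P in dict(L=L,R=Rr,stop=S,board=B,tin=T).items(): print(k,rect(P),len(P),np.median(P[:,2]).round(1))
    return L,Rr,S,B,T
if __name__=="__main__":
    W=np.load("w1.npy"); L,Rr,S,B,T=run(W)
    for th in (0.13,0.15,0.17,0.19,.21):
        d=np.array([np.cos(th),np.sin(th)]); n=np.array([-d[1],d[0]]); print(th)
        for k,P in (("L",L),("R",Rr),("tin",T),("stop",S)):
            x=P[:,:2]@d; y=P[:,:2]@n; print(k,"x",np.percentile(x,[1,5,95,99]).round(1),"y",np.percentile(y,[1,5,50,95,99]).round(1))
E
python3 meas.py
```

```text
L (array([592. ,  14.3]), array([149.6,  62.5]), np.float64(0.1689)) 782 19.5
R (array([603.2, -50.6]), array([149. ,  29.1]), np.float64(0.1915)) 665 19.5
stop (array([676.6,   4.4]), array([109. ,  16.3]), np.float64(-1.3993)) 771 37.3
board (array([541.5, -19. ]), array([298.2, 148.7]), np.float64(0.1706)) 12542 7.5
tin (array([461.4, -41.3]), array([77.6, 58.5]), np.float64(0.1792)) 2180 53.9
0.13
L x [514.4 520.3 662.6 663.9] y [-83.9 -54.6 -37.  -30.7 -29.2]
R x [518.6 524.2 664.  665.8] y [-142.7 -141.7 -136.  -129.4 -117.1]
tin x [414.  417.9 487.6 490.8] y [-130.1 -127.2 -100.3  -74.7  -71.5]
stop x [662.5 663.6 678.4 680. ] y [-137.  -131.4  -80.3  -33.1  -29.1]
0.15
L x [513.6 519.5 661.3 662. ] y [-97.2 -67.9 -48.7 -43.4 -42.2]
R x [515.8 521.3 661.2 663. ] y [-153.7 -153.  -147.8 -142.1 -130.4]
tin x [412.1 415.3 485.6 488.7] y [-138.8 -136.2 -109.3  -83.7  -81. ]
stop x [661.6 662.3 676.3 677.5] y [-150.4 -144.7  -93.8  -46.5  -42.4]
0.17
L x [512.6 518.5 659.9 660.3] y [-110.4  -81.1  -60.4  -55.5  -54.8]
R x [512.7 518.1 658.1 660.2] y [-165.3 -164.8 -159.7 -154.4 -143.6]
tin x [410.  413.  483.6 486.5] y [-147.6 -145.  -118.2  -92.6  -90.7]
stop x [660.  660.5 674.3 675.1] y [-163.8 -158.1 -107.1  -59.9  -55.7]
0.19
L x [511.3 517.3 658.  658.7] y [-123.6  -94.3  -72.2  -67.1  -65.3]
R x [509.5 514.8 654.7 657. ] y [-177.6 -177.  -171.2 -165.5 -156.8]
tin x [407.5 410.5 481.1 484. ] y [-156.6 -154.1 -127.1 -101.5  -99.6]
stop x [657.4 658.2 672.  673.3] y [-177.1 -171.4 -120.3  -73.2  -69.1]
0.21
L x [509.8 515.8 656.  657. ] y [-136.7 -107.4  -83.9  -78.2  -75.8]
R x [506.  511.3 651.1 653.7] y [-190.3 -189.3 -182.9 -176.3 -169.9]
tin x [404.9 408.  478.2 481.3] y [-165.6 -163.  -136.1 -110.5 -108.3]
stop x [654.1 655.4 669.7 671.3] y [-190.4 -184.7 -133.5  -86.5  -82.5]
```

>>> drive_tool(translation=[[-20,-10,50],[-40,-20,100],[-60,-32,150],[-75,-40,200],[-83,-42,240],[-83,-42,270],[-83,-42,295],[-83,-42,310],[-83,-42,318],[-83,-42,321],[-83,-42,321]], rot=[[0,0,0.006],[0,0,0.006],[0,0,0.006],[0,0,0.006],[0,0,0.006],[0,0,0.006],[0,0,0.006],[0,0,0.006],[0,0,0.006],[0,0,0.006],[0,0,0.006]], claw=[26,26,26,26,26,26,26,26,26,26,26])

```text
t: 3.8
tool_pos: [473.8, -107.9, 29.7]
tool_rot: [0.645, 0.764, 0.0, 0.0]
wrist_force: [-0.1, 0.7, -0.4]
gripper_width: 26.0
finger_force: 0.0
```

```bash
cat >> h.py <<'E'
TH=0.171; D=np.array([np.cos(TH),np.sin(TH)]); N=np.array([-D[1],D[0]])
def slot(p): p=np.asarray(p); return np.round([p[...,0]*D[0]+p[...,1]*D[1]-530, p[...,0]*N[0]+p[...,1]*N[1]+110.2],1)
def tin(W):
    W=W.copy(); W[np.isnan(W)]=-999
    T=W[big(reg(W,380,700,-110,60,46,62))]
    c,s,a=rect(T); return slot(c),s,round(a-TH,3),len(T)
def tool():
    s=robot.get_state(); r=R.from_quat(s["tool_rot"]).as_matrix()
    print("t",s["t"],"tool slot",slot(s["tool_pos"]),s["tool_pos"][2].round(1),"yaw_y-TH",round(np.arctan2(r[1,1],r[0,1])-TH,4),"F",np.round(s["wrist_force"],1),"w",round(s["gripper_width"],1),"q",np.round(s["q"],2),"tips",robot.tips_ahead)
E
python3 - <<'E'
from h import *
tool(); f=robot.grab_frame("wrist"); cv2.imwrite("pics/w2.png",f["image"][:,:,::-1])
print(tin(cloud(f)))
E
```

```text
t 3.8 tool slot [-81.5 -76.8] 29.7 yaw_y-TH -0.0019 F [-0.1  0.7 -0.4] w 26.0 q [-0.16  0.66  0.37  2.1  -0.51  0.47  0.77] tips 11.0
(array([-82.2,  -9.1]), array([80. , 59.9]), np.float64(0.016), 41535)
```

View pics/w2.png

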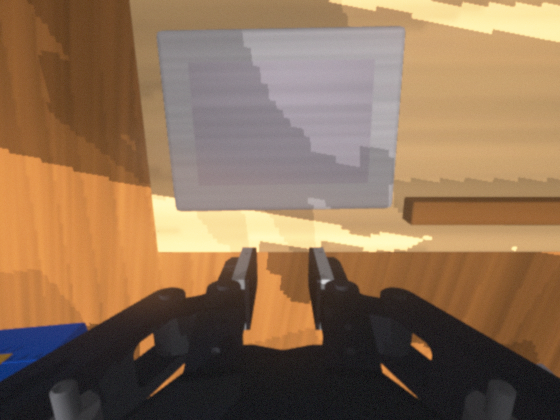

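The wrist view shows the tin's near side at row ~208, the fingers at (240,290) and (320,290), and the right rail starting at column 405, clear of both. Tin is at slot (-82,-9) and nearly straight. Now I'll nudge it sideways.

>>> drive_tool(translation=[[6,0,0],[12,0,0],[17,0,0],[20,0,0],[22,0,0],[23.5,0,0],[25,0,0],[26,0,0],[27,0,0],[28,0,0],[29,0,0],[30,0,0],[31,0,0],[32,0,0],[33,0,0],[33,0,0]], rot=[[0,0,0],[0,0,0],[0,0,0],[0,0,0],[0,0,0],[0,0,0],[0,0,0],[0,0,0],[0,0,0],[0,0,0],[0,0,0],[0,0,0],[0,0,0],[0,0,0],[0,0,0],[0,0,0]], claw=[26,26,26,26,26,26,26,26,26,26,26,26,26,26,26,26])

```text
t: 5.85
tool_pos: [467.8, -75.2, 29.3]
tool_rot: [0.645, 0.764, 0.0, -0.0]
wrist_force: [-0.2, 0.6, -0.8]
gripper_width: 25.8
finger_force: 0.1
```

```bash
python3 - <<'E'
from h import *
tool(); f=robot.grab_frame("wrist"); print(tin(cloud(f)))
E
```

```text
t 5.85 tool slot [-81.8 -43.5] 29.3 yaw_y-TH -0.0018 F [-0.2  0.6 -0.8] w 25.8 q [-0.23  0.65  0.37  2.13 -0.52  0.45  0.72] tips 11.0
(array([-81.7, -13.2]), array([81.5, 79.8]), np.float64(-1.572), 35685)
```

```bash
cat >> h.py <<'E'
def tin2(W):  # fingers excluded: only points beyond the tool on the tin's top
    W=W.copy(); W[np.isnan(W)]=-999
    T=W[big(reg(W,380,700,-110,60,50,57))]; x,y=slot(T)
    ys=[np.percentile(y[(x>a)&(x<a+4)],99) for a in np.arange(x.min()+8,x.max()-12,4)]
    k=np.polyfit(np.arange(len(ys))*4,ys,1)
    return "x",np.percentile(x,[.3,99.7]),"y",np.percentile(y,[.3,99.7]),"far edge slope",k[0],"mean",np.mean(ys)
E
python3 - <<'E'
from h import *
f=robot.grab_frame("wrist"); print(tin2(cloud(f)))
E
```

```text
('x', array([-120.9,  -42.8]), 'y', array([-49.4,  27.5]), 'far edge slope', np.float64(-0.0016705357142856407), 'mean', np.float64(27.141933333333338))
```

>>> drive_tool(translation=[[1,0,0],[2,0,0],[2.5,0,0],[2.5,0,0],[-3,0,0],[-15,0,0],[-25,0,-10],[-25,0,-60],[-25,0,-100],[-15,-15,-110],[0,-25,-120],[15,-35,-120],[30,-45,-120],[40,-50,-120],[43,-55,-120],[43,-58,-120],[43,-58,-120],[43,-58,-120],[43,-58,-120]], rot=[[0,0,0.001],[0,0,0.001],[0,0,0.001],[0,0,0.001],[0,0,0.001],[0,0,0.001],[0,0,0.001],[0,0,0.001],[0,0,0.1],[0,0,0.3],[0,0,0.48],[0,0,0.66],[0,0,0.84],[0,0,1.02],[0,0,1.2],[0,0,1.38],[0,0,1.569],[0,0,1.569],[0,0,1.569]], claw=[26,26,26,26,26,26,26,26,26,26,26,26,26,26,26,26,26,26,26])

```text
t: 8.32
tool_pos: [403.5, -43.0, 149.5]
tool_rot: [0.996, 0.087, 0.0, -0.0]
wrist_force: [-0.3, -0.5, 0.2]
gripper_width: 25.9
finger_force: 0.0
```

```bash
python3 - <<'E'
from h import *
tool(); f=robot.grab_frame("wrist"); print(tin(cloud(f)), tin2(cloud(f)))
E
```

```text
t 8.325 tool slot [-139.7   -0.8] 149.5 yaw_y-TH -1.5679 F [-0.3 -0.5  0.2] w 25.9 q [-0.84  0.46  1.03  2.27 -0.61  0.72 -0.77] tips 11.0
(array([-82.7,  -0. ]), array([79.5, 59.2]), np.float64(-0.004), 8934) ('x', array([-121.8201,  -43.4   ]), 'y', array([-29.4   ,  29.2201]), 'far edge slope', np.float64(0.0011446428571430481), 'mean', np.float64(28.926000000000002))
```

>>> drive_tool(translation=[[0,-0.8,20],[0,-0.8,45],[0,-0.8,65],[0,-0.8,78],[0,-0.8,78]], rot=[[0,0,0.003],[0,0,0.003],[0,0,0.003],[0,0,0.003],[0,0,0.003]], claw=[26,26,26,26,26])

```text
t: 9.0
tool_pos: [402.8, -42.1, 71.0]
tool_rot: [0.996, 0.084, -0.001, -0.0]
wrist_force: [0.1, 0.3, -0.1]
gripper_width: 26.2
finger_force: 0.0
```

```bash
python3 - <<'E'
from h import *
tool(); f=robot.grab_frame("wrist"); cv2.imwrite("pics/w3.png",f["image"][:,:,::-1])
E
```

```text
t 9.0 tool slot [-1.402e+02  1.000e-01] 71.0 yaw_y-TH -1.573 F [ 0.1  0.3 -0.1] w 26.2 q [-0.63  0.6   0.78  2.3  -0.84  0.56 -0.59] tips 11.0
```

View pics/w3.png

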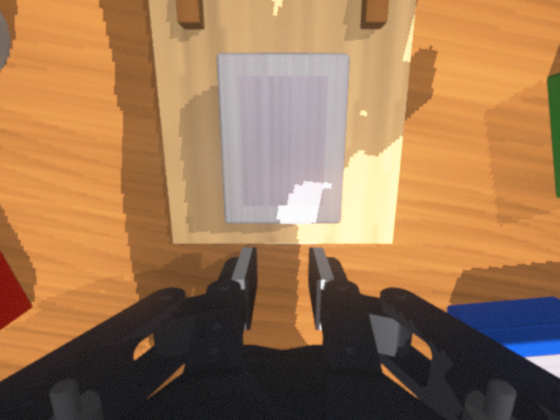

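The tin (centre about (283,137)) sits square between the rail ends at columns 190 and 375, and the fingers stand clear behind its back edge (row 222). Lowering.

>>> drive_tool(translation=[[0,0,12],[0,0,24],[0,0,32],[0,0,36],[0,0,36]], rot=[[0,0,0],[0,0,0],[0,0,0],[0,0,0],[0,0,0]], claw=[26,26,26,26,26])

```text
t: 9.68
tool_pos: [403.3, -42.0, 35.4]
tool_rot: [0.996, 0.084, 0.0, -0.0]
wrist_force: [-0.3, 0.1, 0.9]
gripper_width: 26.2
finger_force: 0.0
```

```bash
python3 - <<'E'
from h import *
tool()
E
```

```text
t 9.675 tool slot [-139.7    0.2] 35.4 yaw_y-TH -1.5739 F [-0.3  0.1  0.9] w 26.2 q [-0.54  0.66  0.66  2.3  -0.95  0.48 -0.5 ] tips 11.0
```

>>> drive_tool(translation=[[1,0,0],[3,0,0],[4,0,0],[5,0,0],[6,0,0],[7,0,0],[8,0,0],[10,0,0],[13,0,0],[16,0,0],[20,0,0],[24,0,0],[28,0,0],[32,0,0],[36,0,0],[40,0,0],[44,0,0],[47,0,0],[49,0,0],[50,0,0]], rot=[[0,0,-0.003],[0,0,-0.003],[0,0,-0.003],[0,0,-0.003],[0,0,-0.003],[0,0,-0.003],[0,0,-0.003],[0,0,-0.003],[0,0,-0.003],[0,0,-0.003],[0,0,-0.003],[0,0,-0.003],[0,0,-0.003],[0,0,-0.003],[0,0,-0.003],[0,0,-0.003],[0,0,-0.003],[0,0,-0.003],[0,0,-0.003],[0,0,-0.003]], claw=[26,26,26,26,26,26,26,26,26,26,26,26,26,26,26,26,26,26,26,26])

```text
t: 12.18
tool_pos: [452.6, -33.6, 35.3]
tool_rot: [0.996, 0.085, -0.0, -0.0]
wrist_force: [-1.8, 0.2, 1.4]
gripper_width: 26.1
finger_force: 0.8
```

```bash
cat >> h.py <<'E'
def look():
    f=robot.grab_frame("wrist"); W=cloud(f); W[np.isnan(W)]=-999
    s=slot(robot.get_state()["tool_pos"])
    x,y=slot(W); m=reg(W,380,740,-110,90,44,62)&(x>s[0]+18)&(np.abs(y)<48)&(np.abs(x-s[0])<110)
    T=W[big(m)]; x,y=slot(T); c,sz,a=rect(T)
    print("tin front",np.percentile(x,99.7),"y edges",np.percentile(y,[.3,99.7]),"mid",np.percentile(y,[.3,99.7]).mean(),"ang",a-TH,sz,"z",np.median(T[:,2]))
    x,y=slot(W); z=W[...,2]
    for n,k in (("L",1),("R",-1)):
        q=(z>15)&(z<25)&(k*y>36)&(k*y<64)&(x>-25)&(x<125)
        if q.sum()>50: print(n,"rail y",np.percentile(y[q],[2,50,98]),q.sum())
    return f
E
python3 - <<'E'
from h import *
tool(); look()
E
```

```text
t 12.175 tool slot [-89.7   0.1] 35.3 yaw_y-TH -1.571 F [-1.8  0.2  1.4] w 26.1 q [-0.57  0.72  0.7   2.19 -0.91  0.56 -0.58] tips 11.0
tin front -0.9 y edges [-29.1  29.5] mid 0.1999999999999993 ang 0.0008999999999999841 [71.1 59.8] z 53.693164830683486
L rail y [44.5 49.8 56.1] 3493
R rail y [-54.8 -48.5 -43.1] 3504
```

>>> drive_tool(translation=[[1,0,0],[3,0,0],[6,0,0],[10,0,0],[14,0,0],[18,0,0],[22,0,0],[26,0,0],[30,0,0],[34,0,0],[38,0,0],[42,0,0],[46,0,0],[50,0,0],[54,0,0],[58,0,0],[62,0,0],[65,0,0],[67,0,0],[68,0,0]], rot=[[0,0,0],[0,0,0],[0,0,0],[0,0,0],[0,0,0],[0,0,0],[0,0,0],[0,0,0],[0,0,0],[0,0,0],[0,0,0],[0,0,0],[0,0,0],[0,0,0],[0,0,0],[0,0,0],[0,0,0],[0,0,0],[0,0,0],[0,0,0]], claw=[26,26,26,26,26,26,26,26,26,26,26,26,26,26,26,26,26,26,26,26])

```text
t: 14.72
tool_pos: [519.6, -22.0, 35.3]
tool_rot: [0.996, 0.085, -0.0, 0.0]
wrist_force: [-1.1, 0.3, 0.9]
gripper_width: 26.2
finger_force: 0.8
```

```bash
python3 - <<'E'
from h import *
tool(); look()
E
```

```text
t 14.725 tool slot [-21.7   0.1] 35.3 yaw_y-TH -1.5709 F [-1.1  0.3  0.9] w 26.2 q [-0.59  0.8   0.72  2.02 -0.88  0.66 -0.67] tips 11.0
tin front 67.2 y edges [-29.1  29.6] mid 0.25 ang -0.00010000000000001674 [71.4 59.9] z 53.70010808301933
L rail y [44.5 49.8 56.1] 7066
R rail y [-54.8 -48.5 -43.2] 7058
```

>>> drive_tool(translation=[[1,0,0],[3,0,0],[6,0,0],[10,0,0],[14,0,0],[18,0,0],[22,0,0],[26,0,0],[30,0,0],[34,0,0],[38,0,0],[42,0,0],[46,0,0],[49,0,0],[52,0,0],[54,0,0],[55,0,0],[55,0,0]], rot=[[0,0,0],[0,0,0],[0,0,0],[0,0,0],[0,0,0],[0,0,0],[0,0,0],[0,0,0],[0,0,0],[0,0,0],[0,0,0],[0,0,0],[0,0,0],[0,0,0],[0,0,0],[0,0,0],[0,0,0],[0,0,0]], claw=[26,26,26,26,26,26,26,26,26,26,26,26,26,26,26,26,26,26])

```text
t: 17.02
tool_pos: [573.9, -12.7, 35.3]
tool_rot: [0.996, 0.085, 0.0, 0.0]
wrist_force: [0.1, 0.7, 0.4]
gripper_width: 25.9
finger_force: 0.2
```

```bash
python3 - <<'E'
from h import *
tool(); f=look(); W=cloud(f); x,y=slot(np.nan_to_num(W,nan=-999)); z=W[...,2]
q=(z>34)&(z<42)&(np.abs(y)<50)&(x>100)&(x<160); print("stop top x",np.percentile(x[q],[1,5,50,95,99]),q.sum())
cv2.imwrite("pics/w4.png",f["image"][:,:,::-1])
E
```

```text
t 17.025 tool slot [33.4  0. ] 35.3 yaw_y-TH -1.571 F [0.1 0.7 0.4] w 25.9 q [-0.58  0.86  0.74  1.89 -0.85  0.75 -0.74] tips 11.0
tin front 122.3 y edges [-29.1  29.5] mid 0.1999999999999993 ang 0.00019999999999997797 [71.2 59.7] z 53.685393508737
L rail y [44.4 49.7 56. ] 5996
R rail y [-54.9   -48.5   -43.286] 5994
stop top x [129.5 129.9 136.9 143.9 144.6] 12543
```

View pics/w4.png

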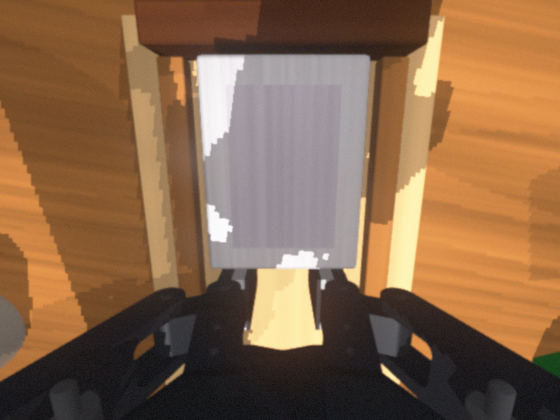

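The tin's front edge (row 55) is about 7 mm short of the stop and straight, with clear strips on both sides to the rails. Creeping the rest.

>>> drive_tool(translation=[[0.5,0,0],[1,0,0],[1.5,0,0],[2,0,0],[2.5,0,0],[3,0,0],[3.5,0,0],[4,0,0],[4.5,0,0],[5,0,0],[5.5,0,0],[6,0,0],[6,0,0]], rot=[[0,0,0],[0,0,0],[0,0,0],[0,0,0],[0,0,0],[0,0,0],[0,0,0],[0,0,0],[0,0,0],[0,0,0],[0,0,0],[0,0,0],[0,0,0]], claw=[26,26,26,26,26,26,26,26,26,26,26,26,26])

```text
t: 18.7
tool_pos: [579.8, -11.6, 35.3]
tool_rot: [0.996, 0.085, 0.0, 0.0]
wrist_force: [-1.8, -0.1, 1.1]
gripper_width: 26.0
finger_force: 0.6
```

```bash
python3 - <<'E'
from h import *
tool(); look()
E
```

```text
t 18.7 tool slot [39.4  0.1] 35.3 yaw_y-TH -1.5709 F [-1.8 -0.1  1.1] w 26.0 q [-0.58  0.87  0.74  1.87 -0.85  0.75 -0.75] tips 11.0
tin front 128.2 y edges [-29.1  29.5] mid 0.1999999999999993 ang -0.00010000000000001674 [71.2 59.9] z 53.68955771370388
L rail y [44.4 49.7 56. ] 5585
R rail y [-54.8 -48.5 -43.3] 5592
```

>>> drive_tool(translation=[[0.3,0,0],[0.6,0,0],[0.9,0,0],[0.9,0,0]], rot=[[0,0,0],[0,0,0],[0,0,0],[0,0,0]], claw=[26,26,26,26])

```text
t: 19.25
tool_pos: [580.4, -11.6, 35.3]
tool_rot: [0.996, 0.085, -0.0, -0.0]
wrist_force: [-3.1, -0.2, 1.3]
gripper_width: 25.8
finger_force: 1.3
```

>>> drive_tool(translation=[[0.2,0,0],[0.4,0,0],[0.4,0,0]], rot=[[0,0,0],[0,0,0],[0,0,0]], claw=[26,26,26])

```text
t: 19.62
tool_pos: [580.3, -11.5, 35.2]
tool_rot: [0.996, 0.085, -0.001, -0.0]
wrist_force: [-5.6, -0.3, 3.4]
gripper_width: 25.9
finger_force: 2.6
```

The force is rising with no further motion, so the tin is against the stop. Backing straight off, then up.

>>> drive_tool(translation=[[-1,0,0],[-4,0,0],[-10,0,0],[-18,0,0],[-25,0,0],[-28,0,-15],[-28,0,-50],[-28,0,-90],[-28,0,-120],[-28,0,-130],[-28,0,-130]], rot=[[0,0,0],[0,0,0],[0,0,0],[0,0,0],[0,0,0],[0,0,0],[0,0,0],[0,0,0],[0,0,0],[0,0,0],[0,0,0]], claw=[26,26,26,26,26,26,26,26,26,26,26])

```text
t: 21.0
tool_pos: [553.5, -16.0, 165.7]
tool_rot: [0.996, 0.085, 0.001, -0.0]
wrist_force: [-0.1, 0.2, -1.0]
gripper_width: 25.8
finger_force: 0.0
```

```bash
python3 - <<'E'
from h import *
tool(); f=look(); print(tin(cloud(f))); cv2.imwrite("pics/w5.png",f["image"][:,:,::-1])
E
```

```text
t 21.0 tool slot [12.7  0.2] 165.7 yaw_y-TH -1.5707 F [-0.1  0.2 -1. ] w 25.8 q [-0.72  0.66  0.94  1.9  -0.67  0.93 -0.86] tips 11.0
tin front 121.1 y edges [-29.4533  29.2   ] mid -0.1266499999999997 ang -0.0014000000000000123 [72.3 59.3] z 53.68097515707225
L rail y [44.3 50.  56. ] 2270
R rail y [-55.2 -49.1 -43.5] 2282
(array([89.1, -0.2]), array([79.1, 59.3]), np.float64(-0.001), 8339)
```

View pics/w5.png

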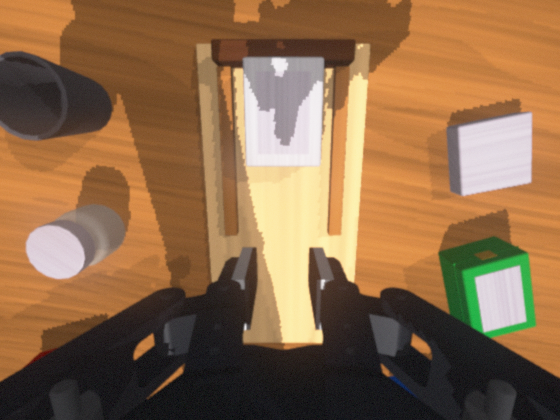

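The tin (283,110) is flush against the stop (row 55), straight and centred between the rails. The jar, cup and block are standing where they were.

```bash
python3 -c "
from rig import robot
print(robot.finish_job())"
```

```text
the job is handed in; nothing more can be done
None
```

The tin is home against the stop, measured at slot x ≈ 89 mm, y ≈ 0 and within 0.002 rad of straight; I saw no contact with the rails, jar, cup or block, and the job was handed in at about 21 s (no verdict was returned).

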